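# Grating disc onto the spindle, slicing disc held ready above it

### The job

Put the food-processor discs away: hang the grating disc (the larger one, with rings of small holes) by its centre hole on the spindle of the storage stand, lowering it all the way down and not dropping it, and let go. Then take the slicing disc (the smaller one, with two long slots) by its hub, carry it over the tins and cup without disturbing them, and hold it level with its hole centred just above the spindle's tip, about 15 mm clear, so that I can slide the blade guard in between. It must never touch the stand, and you finish while still holding it there: do not lower it or let go.

Things in the scene. Friction and masses are not known exactly. Their poses are not given: they have to be found in the camera images.
- grating_disc: larger disc, lying flat, hub up: steel plate 116 mm across, 5 mm thick, with rings of small dark holes (lips 2 mm above the plate); grey hub 36 mm across, top 28 mm above the underside, 22 mm hole through hub and plate; 0.06 to 0.13 kg. Origin on the hole's axis at the underside, z up, any yaw is fine. Grip the hub's sides from above, tips just over the plate
- slicing_disc: smaller disc, lying flat, hub up: steel plate 96 mm across, 5 mm thick, with two long dark slots and raised blades (under 3 mm above the plate); grey hub 36 mm across, top 28 mm above the underside, 22 mm hole through hub and plate; 0.06 to 0.13 kg. Origin on the hole's axis at the underside, z up, any yaw is fine. Grip the hub's sides from above
- disc_stand: storage stand, fixed: round grey foot 90 mm across (rubber rim 94 mm), 12 mm high; from its centre rises a steel spindle, 16 mm diameter, tapering over its last 10 mm to a 6 mm tip 74 mm above the worktop. A seated disc lies flat on the foot, underside 12 mm above the worktop. Origin: centre of the foot's underside, on the spindle's axis; z up
- spindle_tip (a point): top of the spindle of the stand, on its axis, 74 mm above the worktop. Note: a wall cabinet hangs over the back right of the worktop; keep the wrist low and drawn in when swinging past it
- tuna_tin: round tin 76 mm across, 58 mm high; stands in the way and must be left alone; origin at the centre of its underside, z up
- bean_tin: round tin 57 mm across, 72 mm high; stands in the way and must be left alone; origin at the centre of its underside, z up
- espresso_cup: white cup, 60 mm wide, 87 mm long with its handle, 50 mm high; stands in the way and must be left alone; origin at the centre of its underside, z up
- sardine_tin: flat rounded oblong tin 63x105 mm, 26 mm high; stands in the way and must be left alone; origin at the centre of its underside, z up
Things that resemble listed ones, but are neither listed nor needed, are in the scene too. Leave any blue or purple look-alike of the grating_disc alone. Of the things shaped like the disc_stand, the grey one is meant.

How it is judged:
By the outcome, as a careful person would: the job done as asked, in the order asked, and still so for the second after the job is handed in, while the arm keeps its last pose, push and grip.
It also fails if it takes over 61 s, if anything falls off the work surface, if the arm or the gripper's body presses on something with over 40 N, if the wrist force passes 120 N, or if a joint passes its speed limit or range.

### The arm

A 6-joint arm with a two-finger parallel gripper is mounted at the origin on a cart in front of the work surface, level with it; the furniture and walls round the work are solid. World frame = base frame: x ahead of the robot, y to its left, z up, the work surface at z = 0. Lengths are in m, angles in degrees, forces in N, time in s.
With the tool pointing down it reaches from about 0.35 to 0.85 m from the base axis. Payload 8.1 kg.
Tool frame: the origin (TCP) lies midway between the tips of the shut fingers; the grasp point (between the pads) lies 19 mm behind it; z points along the fingers, y is the line along which they close (so a half turn about z gives the same grasp; the last joint's range is limited). The gripper opens to 93 mm and grips with 3 to 60 N. Pads are 15 mm wide; open, the fingers measure 128 mm over their backs; the gripper's body (75 mm by 188 mm) begins 65 mm behind the grasp point.
Start: joints at [-68.606, 7.471, 85.268, -0, 87.261, -4.893], TCP at [0.266, -0.538, 0.197] pointing down, gripper open.
Joint ranges: [-169.43, 169.43], [-51.17, 129.36], [1.28, 143.12], [-76.62, 256.62], [0, 156.53], [-152.29, 152.29]. Speed limits (degrees/s): [136.94, 136.94, 159.86, 180, 180, 180].

### API

Orientations are given as [roll, pitch, yaw] about the fixed x, y, z axes, in that order (R = Rz(yaw) Ry(pitch) Rx(roll)).
In Python, from station import manip gives the robot as it stands.
- The arm moves only by the shell command python3 -m handwheel 'ROWS' [OPENING] [FORCE]. ROWS is JSON, a list of rows, each a list of 6 numbers: the shift along the tool's x, y, z normalised to -1 to 1, where 1 is 0.15 m, then the turn, a rotation vector about the tool's x, y, z normalised to -1 to 1, where 1 is pi/2 rad. In form: [[tx, ty, tz, rx, ry, rz], ...]. A call has 1 to 8 rows; each row shifts and turns the commanded pose from where the row before left it, along the tool's axes as they then stand; what a row does not reach is not made up. A row lasts 1/12 s, in which the tool goes at most 41.7 mm and 7.16 degrees, less where a joint would pass 70% of its speed; a pose out of reach is approached as far as the arm can. A call with a number of a shift or a turn outside -1 to 1 is refused whole. A call with a gripper value outside its range is refused whole. OPENING is the opening, from -1 (shut) to 1 (fully open), set as the call begins (- or left out, the last holds). The fingers move at their own pace and stop on an object; FORCE is the grip in N (left out, the last holds). Time passes only in rows, so rows that do not move let the fingers close. It gives the time, the measured TCP pose, the force, the opening and the grip force at its end, in the units of the state.
- manip.sense(): the state, without advancing time (a new reading comes with each control period).
- manip.get_image(name): name is "side" or "top"; returns a dict with "frame" (384x512x3 uint8, blue, green, red), "fx", "fy", "cx", "cy" (pixels), "k1" (the pictures are not rectified: a ray, as slopes to the right and down, at radius r is drawn at 1 + k1 r^2 times it, then the intrinsics apply), "eye" and "orientation" of the camera in the world. Camera axes: x right, y up, looking along -z (the intrinsics and any distortion apply to the point x, -y, -z); pixel columns grow to the right and rows downward; lengths in m; the calibration is good to about 2 mm. A picture is of the moment at which its call begins. There is no depth.
- manip.job_done(): hands the job in; it is judged then, once.
The state is a dict: "clock": time; "joint_positions": joint angles; "dq": joint speeds; "joint_efforts": joint torques, N m; "ee_pos": TCP position; "orientation": TCP orientation; "force": force on the tool from outside, world axes, zero at the start; "wrist_torque": the same for the moment, N m; "finger_gap": finger opening in m; "gripper_force": force on a finger pad.
Only numpy, scipy, OpenCV 4.12 (cv2) and the standard library are available. Lean on these libraries where they do the work, as an engineer would, in place of code of your own. Each camera call takes 0.05 s, during which the arm holds its last target. There are 200 camera calls.

## Working session

There is one attempt and no reset: what is moved stays moved. The work goes in short steps, Python scripts to look and compute and a shell command to move; the robot and the scene stay as the last step left them, time stands still between calls to the robot, and variables do not carry over. Pictures are saved under pics/ and viewed, at most 10 in all, crops included, and the job is handed in when it is done.

```bash
mkdir -p pics; ls
cat > h.py <<'E'
import numpy as np, cv2
from scipy.spatial.transform import Rotation as R
from station import manip
E
python3 - <<'E'
from h import *
print(manip.sense())
for n in("side","top"):
    d=manip.get_image(n);cv2.imwrite(f"pics/{n}0.png",d["frame"]);print({k:v for k,v in d.items() if k!="frame"})
E
```

```text
pics
{'clock': 0.0, 'joint_positions': array([-6.86047037e+01,  7.51394088e+00,  8.53292371e+01, -3.67094159e-04,
        8.72622203e+01, -4.89376646e+00]), 'dq': array([-0.04936531,  0.00214642,  0.01425393, -0.08049111,  0.04369929,
        0.00498464]), 'joint_efforts': array([ 5.28081400e-04, -5.59852445e+01, -4.91750264e+01,  7.70019251e-02,
        3.59716360e-02, -1.53647979e-04]), 'ee_pos': array([ 0.26552639, -0.53736351,  0.19610007]), 'orientation': array([-1.79894955e+02, -8.62606174e-03,  2.62890727e+01]), 'force': array([ 0.31400359, -0.69365996,  0.5558357 ]), 'wrist_torque': array([0.02835823, 0.00464149, 0.05274205]), 'gripper_force': 0.0, 'finger_gap': 0.09312403032363308}
{'fx': 439.7023441317769, 'fy': 439.7023441317769, 'cx': 260.78148804056434, 'cy': 190.35176730551248, 'k1': -0.018952955729819507, 'eye': array([0.39429228, 1.34435347, 1.01219298]), 'orientation': array([  57.21410223,    1.26966665, -176.84975252])}
{'fx': 456.9783094886717, 'fy': 456.9783094886717, 'cx': 259.89533494563074, 'cy': 195.63055118109685, 'k1': 0.03702357557380816, 'eye': array([ 0.10100114, -0.12791396,  1.64047425]), 'orientation': array([ 14.93839892,  -0.2057955 , -89.26208705])}
```

View pics/top0.png

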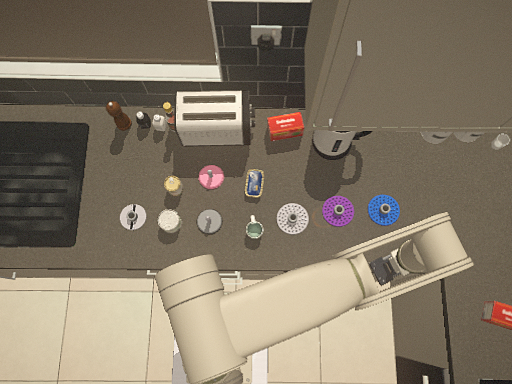

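View pics/side0.png

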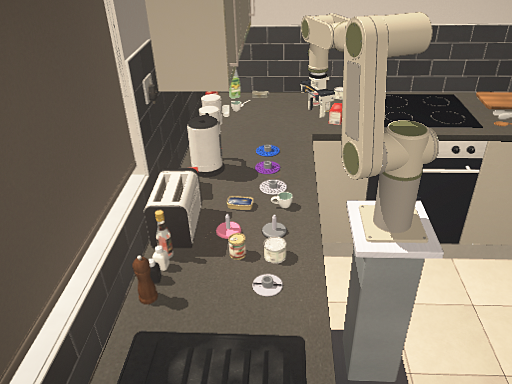

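Candidates in the top view are the grating disc, white/steel at (292,219), with look-alikes in purple (338,211) and blue (384,209). The grey stand is at (209,222), with a pink look-alike at (211,177). The slicing disc, with two slots, is at (133,216). The obstacles are the tuna tin (169,220), bean tin (173,185), cup (255,228) and sardine tin (254,183). I choose the steel disc and the grey stand, and check them in crops.

```bash
cat >> h.py <<'E'
def ray(d,u,v):
    p=cv2.undistortPoints
    x=np.array([(u-d["cx"])/d["fx"],(v-d["cy"])/d["fy"]]);s=x.copy()
    for _ in range(20): s=x/(1+d["k1"]*(s@s))
    r=R.from_euler("xyz",d["orientation"],degrees=True).apply([s[0],-s[1],-1]);return r/np.linalg.norm(r)
def plane(d,u,v,z):
    r=ray(d,u,v);return d["eye"]+r*(z-d["eye"][2])/r[2]
def proj(d,P):
    c=R.from_euler("xyz",d["orientation"],degrees=True).inv().apply(np.array(P)-d["eye"])
    s=np.array([c[0],-c[1]])/-c[2];s=s*(1+d["k1"]*(s@s));return s*d["fx"]+[d["cx"],d["cy"]]
def tri(d1,p1,d2,p2):
    a,b=ray(d1,*p1),ray(d2,*p2)
    t=np.linalg.lstsq(np.c_[a,-b],d2["eye"]-d1["eye"],rcond=None)[0]
    A,B=d1["eye"]+a*t[0],d2["eye"]+b*t[1];return (A+B)/2,np.linalg.norm(A-B)
E
sed -i '/p=cv2.undistortPoints/d' h.py
python3 - <<'E'
from h import *
T=cv2.imread("pics/top0.png");S=cv2.imread("pics/side0.png")
def c(I,u,v):return cv2.resize(I[v-21:v+21,u-21:u+21],(252,252),interpolation=cv2.INTER_CUBIC)
cv2.imwrite("pics/crops.png",np.vstack([np.hstack([c(T,292,219),c(T,209,222),c(T,133,216)]),np.hstack([c(S,273,187),c(S,274,226),c(S,267,284)])]))
E
```

```text
(no output)
```

View pics/crops.png

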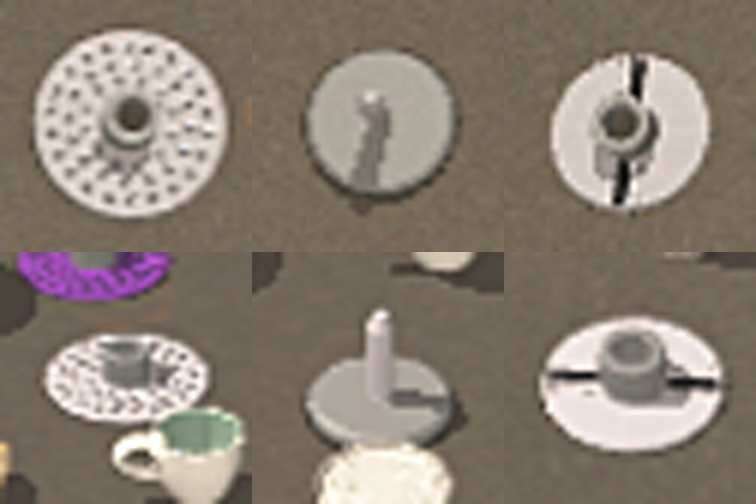

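The crops show the holed steel disc (top about 292,219), the grey stand with its tip (top about 207.5,217) and the slotted disc, so the choice is confirmed. In the side view the cup and tuna tin partly overlap the front of the disc and stand. Next I measure with masks and two-view rays.

```bash
cat > m.py <<'E'
from h import *
def o(u,v,cx,cy): return np.array([u-21+(cx+.5)/6-.5, v-21+(cy+.5)/6-.5])
if __name__=="__main__":
    t=manip.get_image("top");s=manip.get_image("side")
    for n,a,b in [("grating hubtop",o(292,219,131,113),o(273,187,127,92)),("tip",o(209,222,117,96),o(274,226,126,60)),("slicing hubtop",o(133,216,117,121),o(267,284,130,97))]:
        print(n,a,b,*tri(t,a,s,b))
        z=.074 if n=="tip" else .028
        print("   plane",plane(t,*a,z),plane(s,*b,z))
    T=t["frame"];S=s["frame"]
    def ell(I,u,v,lo,hi,satmax=40,r=21):
        c=I[v-r:v+r,u-r:u+r];c=cv2.resize(c,None,fx=6,fy=6,interpolation=cv2.INTER_CUBIC)
        g=c.max(2).astype(int);m=((g>lo)&(g<hi)&((g-c.min(2))<satmax)).astype(np.uint8)
        m=cv2.morphologyEx(m,cv2.MORPH_OPEN,np.ones((5,5)))
        n,l,st,ce=cv2.connectedComponentsWithStats(m);k=1+np.argmax(st[1:,4])
        P=np.argwhere(l==k)[:,::-1].astype(np.int32);e=cv2.fitEllipse(cv2.convexHull(P))
        return o(u,v,*e[0]) if r==21 else None,np.array(e[1])/6
    for n,I,d,u,v,lo,hi,z in [("g",T,t,292,219,150,256,.004),("s",T,t,133,216,150,256,.004),("s",S,s,267,284,150,256,.004),("g",S,s,273,187,150,256,.004),("foot",T,t,209,222,105,256,.010)]:
        c,ax=ell(I,u,v,lo,hi);print(n,c,ax,plane(d,*c,z))
    for n,u,v,z in [("tuna",169,220,.058),("bean",173,184,.072),("cup",255,229,.05),("sard",254,183,.026)]: print(n,plane(t,u,v,z).round(3))
E
python3 m.py
```

```text
grating hubtop [292.41666667 216.41666667] [272.75       180.91666667] [ 0.45323276 -0.24596319  0.0342812 ] 0.0012556521990702196
   plane [ 0.45525226 -0.24649811  0.028     ] [ 0.45298997 -0.25588816  0.028     ]
tip [207.08333333 216.58333333] [273.58333333 214.58333333] [0.43975875 0.05546942 0.07666066] 0.0003003400457092869
   plane [0.44048809 0.05576843 0.074     ] [0.43973993 0.05186147 0.074     ]
slicing hubtop [131.08333333 214.75      ] [267.25 278.75] [0.45231242 0.33391639 0.02942754] 0.0020304529532713523
   plane [0.45365583 0.33425655 0.028     ] [0.45139329 0.33275745 0.028     ]
g [292.20732625 218.14450709] [31.21969604 32.30375926] [ 0.45405067 -0.24746055  0.004     ]
s [132.52550252 216.38707733] [25.38748169 27.42920431] [0.45286667 0.33538438 0.004     ]
s [266.57795588 285.57329051] [20.39918772 30.14221954] [0.45361458 0.33861387 0.004     ]
g [276.31595612 192.12872569] [24.48748016 36.59182739] [ 0.43655194 -0.20526641  0.004     ]Traceback (most recent call last):
  File "m.py", line 18, in <module>
    c,ax=ell(I,u,v,lo,hi);print(n,c,ax,plane(d,*c,z))
         ~~~^^^^^^^^^^^^^
  File "m.py", line 15, in ell
    P=np.argwhere(l==k)[:,::-1].astype(np.int32);e=cv2.fitEllipse(cv2.convexHull(P))
                                                   ~~~~~~~~~~~~~~^^^^^^^^^^^^^^^^^^^
cv2.error: OpenCV(4.12.0) /io/opencv/modules/imgproc/src/shapedescr.cpp:361: error: (-201:Incorrect size of input array) There should be at least 5 points to fit the ellipse in function 'fitEllipseNoDirect'
```

```bash
sed -i 's/^    for n,I,d,u,v,lo,hi,z in .*/    for n,I,d,u,v,lo,hi,z in []:/' m.py; python3 m.py | tail -4
python3 -m handwheel '[[0,0,0,0,0,0.073],[0,0,0,0,0,0.073],[0,0,0,0,0,0.073],[0,0,0,0,0,0.073],[0.126,-0.194,0,0,0,0],[0.126,-0.194,0,0,0,0],[0.126,-0.194,0,0,0,0],[0.126,-0.194,0,0,0,0]]' 1 20
python3 -m handwheel '[[0.126,-0.194,0,0,0,0],[0.126,-0.194,0,0,0,0],[0.126,-0.194,0,0,0,0],[0.126,-0.194,0,0,0,0],[0.126,-0.194,0,0,0,0],[0.126,-0.194,0,0,0,0],[0,0,0,0,0,0],[0,0,0,0,0,0]]'
```

```text
tuna [0.43  0.191 0.058]
bean [0.558 0.183 0.072]
cup [ 0.403 -0.112  0.05 ]
sard [ 0.58  -0.106  0.026]
clock: 0.97
ee_pos: [0.3417, -0.4203, 0.197]
orientation: [-180.0, -0.0, -0.0]
force: [0.2, 0.3, -0.8]
finger_gap: 0.0932
gripper_force: 0.0
clock: 1.63
ee_pos: [0.4555, -0.2454, 0.1972]
orientation: [180.0, -0.0, 0.2]
force: [0.3, -1.4, 0.5]
finger_gap: 0.0932
gripper_force: 0.0
```

```bash
python3 -m handwheel '[[-0.01,0.01,0.2,0,0,0],[0,0,0.2,0,0,0],[0,0,0.2,0,0,0],[0,0,0.2,0,0,0],[0,0,0.14,0,0,0],[0,0,0.1,0,0,0],[0,0,0.06,0,0,0],[0,0,0,0,0,0]]'
python3 - <<'E'
from h import *
for n,u,v in(("top",292,219),("side",273,180)):
    d=manip.get_image(n);c=d["frame"][v-25:v+25,u-25:u+25];cv2.imwrite(f"pics/g_{n}.png",cv2.resize(c,(350,350),interpolation=2))
cv2.imwrite("pics/g1.png",np.hstack([cv2.imread("pics/g_top.png"),cv2.imread("pics/g_side.png")]))
E
```

```text
clock: 2.3
ee_pos: [0.4511, -0.2484, 0.0298]
orientation: [-179.9, 0.2, -0.1]
force: [-0.2, 0.2, 0.1]
finger_gap: 0.0928
gripper_force: 0.0
```

View pics/g1.png

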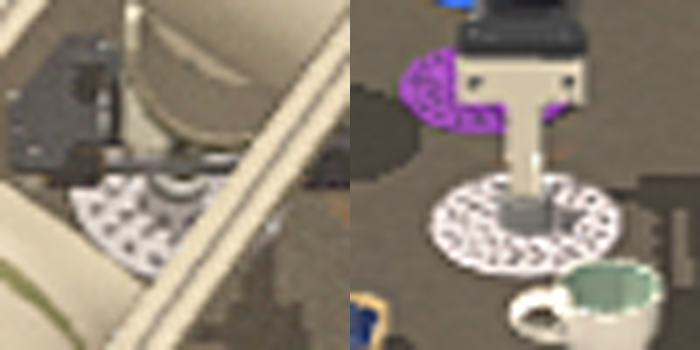

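The fingers straddle the hub (side crop: finger at column 527, hub at 529), so I continue down and close.

```bash
python3 -m handwheel '[[0,0,0.06,0,0,0],[0,0,0.05,0,0,0],[0,0,0.025,0,0,0],[0,0,0,0,0,0],[0,0,0,0,0,0]]'
python3 -m handwheel '[[0,0,0,0,0,0],[0,0,0,0,0,0],[0,0,0,0,0,0],[0,0,0,0,0,0],[0,0,0,0,0,0],[0,0,0,0,0,0],[0,0,0,0,0,0]]' -1 20
python3 -c "
from h import *
s=manip.sense();print(s['ee_pos'],s['orientation'],s['finger_gap'])"
```

```text
clock: 2.82
ee_pos: [0.453, -0.2482, 0.0116]
orientation: [-180.0, 0.0, 0.0]
force: [0.5, 0.0, 0.6]
finger_gap: 0.093
gripper_force: 0.0
clock: 3.4
ee_pos: [0.4532, -0.2484, 0.0119]
orientation: [180.0, 0.0, 0.0]
force: [-0.3, 0.4, 0.4]
finger_gap: 0.0505
gripper_force: 0.0
[ 0.45320387 -0.2484259   0.01191675] [1.79998489e+02 1.44420676e-04 8.88980224e-03] 0.050462747411017056
```

```bash
python3 -m handwheel '[[0,0,0,0,0,0],[0,0,0,0,0,0],[0,0,0,0,0,0],[0,0,0,0,0,0],[0,0,0,0,0,0],[0,0,0,0,0,0]]' -1 20
python3 -m handwheel '[[0,0,-0.04,0,0,0],[0,0,-0.08,0,0,0],[0,0,-0.12,0,0,0],[0,0,-0.16,0,0,0],[0,0,-0.16,0,0,0],[0,0,-0.12,0,0,0],[0,0,-0.06,0,0,0],[0,0,0,0,0,0]]'
```

```text
clock: 3.9
ee_pos: [0.4532, -0.2484, 0.0119]
orientation: [-180.0, 0.0, 0.0]
force: [-0.4, 1.0, 0.4]
finger_gap: 0.011
gripper_force: 0.0
clock: 4.57
ee_pos: [0.455, -0.2496, 0.1266]
orientation: [179.8, -0.3, 0.0]
force: [-0.8, -0.4, 0.0]
finger_gap: 0.0004
gripper_force: 0.0
```

The grasp missed, so I look again.

Run:
```python
from h import *
P=[]
for n,u,v in(("top",292,210),("side",273,175)):
    d=manip.get_image(n);c=d["frame"][v-40:v+40,u-40:u+40];P.append(cv2.resize(c,(400,400),interpolation=2))
    p=proj(d,manip.sense()["ee_pos"]);print(n,p,(p-[u-40,v-40])*5)
cv2.imwrite("pics/g2.png",np.hstack(P))
```

```text
top [295.2038222 210.7039596] [216.01911101 203.51979802]
side [272.46858751 162.34974588] [197.34293754 136.74872941]
```

View pics/g2.png

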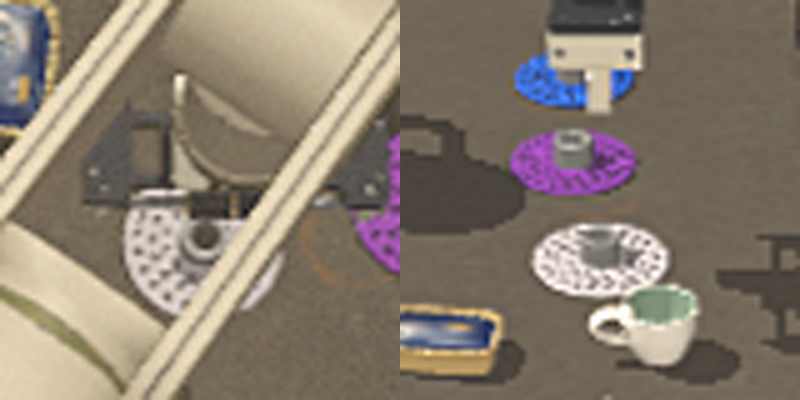

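Run:
```python
from h import *
t=manip.get_image("top");s=manip.get_image("side")
print("open tip seen 273.3,183.6 pred",[proj(s,(.4511,-.2484+k,.0298+dz)).round(1) for k in(.0465,.064) for dz in(0,.02)])
e=np.array(manip.sense()["ee_pos"]);print(e)
print("shut seen 272.4,157.3",[proj(s,e+[0,k,dz]).round(1) for k in(0,.015) for dz in(0,.01,.02,.03)])
# same for hubs in sanity: arm base / purple hub
m=manip.sense();print(m["joint_positions"],m["orientation"])
```

```text
open tip seen 273.3,183.6 pred [array([272.8, 187.3]), array([272.7, 183.3]), array([272.6, 189.6]), array([272.6, 185.5])]
[ 0.45231832 -0.24785205  0.12137863]
shut seen 272.4,157.3 [array([272.7, 162.7]), array([272.7, 160.6]), array([272.6, 158.5]), array([272.6, 156.3]), array([272.6, 164.5]), array([272.5, 162.4]), array([272.5, 160.2]), array([272.5, 158.1])]
[-3.44179029e+01 -2.66610669e+00  1.03709671e+02 -1.13411475e-04
  7.90938930e+01  5.55777252e+01] [-1.79922389e+02  1.13450759e-01  4.47032660e-03]
```

The reported tip appears about 20 to 25 mm lower than the cameras show, and the fingers closed without touching anything. I reopen and go lower in steps, checking force and image.

```bash
python3 -m handwheel '[[0,0,0,0,0,0],[0,0,0,0,0,0],[0,0,0,0,0,0],[0,0,0,0,0,0],[0,0,0,0,0,0],[0,0,0,0,0,0],[0,0,0,0,0,0],[0,0,0,0,0,0]]' 1 20
python3 -m handwheel '[[0,0,0.1,0,0,0],[0,0,0.15,0,0,0],[0,0,0.2,0,0,0],[0,0,0.15,0,0,0],[0,0,0.1,0,0,0],[0,0,0.04,0,0,0],[0,0,0,0,0,0],[0,0,0,0,0,0]]'
python3 - <<'E'
from h import *
P=[]
for n,u,v in(("top",292,215),("side",273,180)):
    d=manip.get_image(n);c=d["frame"][v-25:v+25,u-25:u+25];P.append(cv2.resize(c,(400,400),interpolation=2))
    e=manip.sense()["ee_pos"]
    for k in(-.055,0,.055):
        p=proj(d,e+[0,k,0]);print(n,p.round(1),((p-[u-25,v-25])*8).round())
cv2.imwrite("pics/g3.png",np.hstack(P))
E
```

```text
clock: 5.43
ee_pos: [0.4532, -0.2484, 0.1229]
orientation: [180.0, -0.0, 0.0]
force: [0.6, 0.1, -0.5]
finger_gap: 0.0492
gripper_force: 0.0
clock: 6.1
ee_pos: [0.4535, -0.2486, 0.0125]
orientation: [180.0, -0.0, 0.0]
force: [-0.2, 0.8, 0.5]
finger_gap: 0.0926
gripper_force: 0.0
top [307.9 217.8] [328. 223.]
top [292.8 217.6] [207. 221.]
top [277.7 217.4] [ 86. 219.]
side [272.8 178. ] [199. 184.]
side [272.4 184.6] [195. 237.]
side [272.  191.6] [192. 293.]
```

View pics/g3.png

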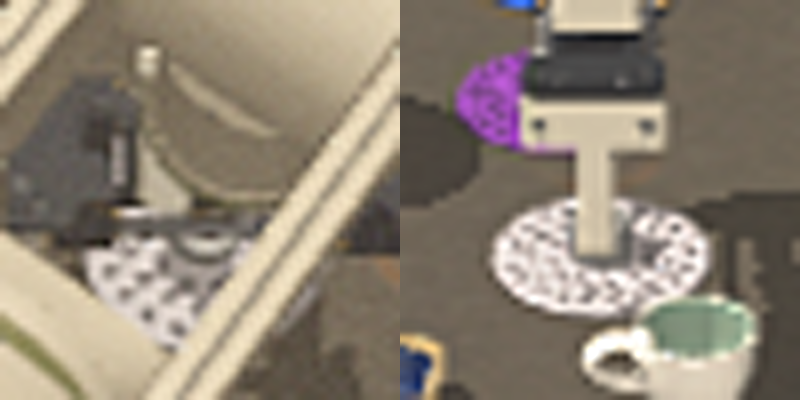

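The near finger's tip is at crop row 255 where 293 was predicted, about 22 mm too high. I lower in small steps, watching the force.

```bash
python3 -m handwheel '[[0,0,0.04,0,0,0],[0,0,0.03,0,0,0],[0,0,0.01,0,0,0],[0,0,0,0,0,0],[0,0,0,0,0,0]]'
python3 -m handwheel '[[0,0,0.02,0,0,0],[0,0,0.01,0,0,0],[0,0,0,0,0,0]]'
python3 -m handwheel '[[0,0,0.02,0,0,0],[0,0,0,0,0,0],[0,0,0,0,0,0]]'
python3 - <<'E'
from h import *
print(manip.sense()["ee_pos"])
d=manip.get_image("side");u,v=273,182;c=d["frame"][v-20:v+20,u-20:u+20];cv2.imwrite("pics/g4.png",cv2.resize(c,(400,400),interpolation=2))
for k in (.0465,.064):print((proj(d,manip.sense()["ee_pos"]+[0,k,.022])-[u-20,v-20])*10)
E
```

```text
clock: 6.62
ee_pos: [0.453, -0.2483, -0.0003]
orientation: [-180.0, 0.0, 0.0]
force: [-0.7, -0.7, 0.3]
finger_gap: 0.093
gripper_force: 0.0
clock: 6.87
ee_pos: [0.4529, -0.2482, -0.0051]
orientation: [-180.0, 0.0, 0.0]
force: [-0.1, 0.2, 0.2]
finger_gap: 0.0933
gripper_force: 0.0
clock: 7.12
ee_pos: [0.453, -0.2483, -0.0079]
orientation: [-180.0, 0.0, 0.0]
force: [-0.0, -0.1, -0.8]
finger_gap: 0.0929
gripper_force: 0.0
[ 0.45301823 -0.2482843  -0.0078844 ]
[193.2300277  284.63340951]
[191.8425048  307.47097017]
```

View pics/g4.png

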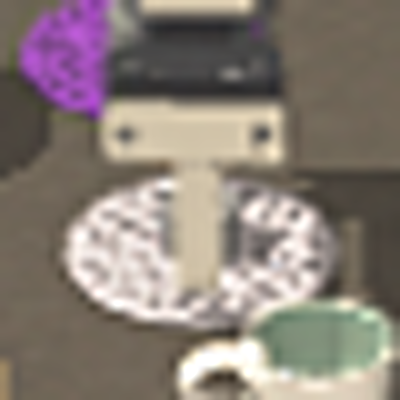

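```bash
python3 -m handwheel '[[0,0,0.01,0,0,0],[0,0,0.01,0,0,0],[0,0,0,0,0,0]]'
python3 -m handwheel '[[0,0,0,0,0,0],[0,0,0,0,0,0],[0,0,0,0,0,0],[0,0,0,0,0,0],[0,0,0,0,0,0],[0,0,0,0,0,0],[0,0,0,0,0,0],[0,0,0,0,0,0]]' -1 20
python3 -m handwheel '[[0,0,0,0,0,0],[0,0,0,0,0,0],[0,0,0,0,0,0],[0,0,0,0,0,0],[0,0,0,0,0,0]]'
```

```text
clock: 7.42
ee_pos: [0.453, -0.2483, -0.0109]
orientation: [-180.0, 0.0, 0.0]
force: [0.6, -0.6, -0.3]
finger_gap: 0.0928
gripper_force: 0.0
clock: 8.08
ee_pos: [0.4532, -0.2484, -0.0106]
orientation: [-180.0, 0.0, 0.0]
force: [-0.6, -0.2, -0.4]
finger_gap: 0.0439
gripper_force: 0.0
clock: 8.5
ee_pos: [0.4532, -0.2484, -0.0106]
orientation: [-180.0, 0.0, 0.0]
force: [-0.1, 0.3, -0.2]
finger_gap: 0.0361
gripper_force: 20.0
```

Gripped: gap 36 mm, 20 N, reported z −0.0106 with the underside at 0. Lift and carry.

```bash
python3 -m handwheel '[[0,0,-0.04,0,0,0],[0,0,-0.08,0,0,0],[0,0,-0.12,0,0,0],[0,0,-0.16,0,0,0],[0,0,-0.16,0,0,0],[0,0,-0.1,0,0,0],[0,0,-0.05,0,0,0],[0,0,0,0,0,0]]' - 30
python3 -m handwheel '[[0,-0.05,0,0,0,0],[0,-0.1,0,0,0,0],[-0.01,-0.15,0,0,0,0],[-0.01,-0.2,0,0,0,0],[-0.01,-0.2,0,0,0,0],[-0.01,-0.2,0,0,0,0],[-0.01,-0.2,0,0,0,0],[-0.01,-0.2,0,0,0,0]]'
python3 -m handwheel '[[-0.01,-0.2,0,0,0,0],[-0.01,-0.2,0,0,0,0],[0,-0.15,0,0,0,0],[0,-0.1,0,0,0,0],[0,-0.05,0,0,0,0],[0,0,0,0,0,0],[0,0,0,0,0,0],[0,0,0,0,0,0]]'
cat > look.py <<'E'
from h import *
import sys
k=sys.argv[1];P=[]
print(manip.sense()["ee_pos"].round(4))
for n,u,v in(("top",int(sys.argv[2]),int(sys.argv[3])),("side",int(sys.argv[4]),int(sys.argv[5]))):
    d=manip.get_image(n);cv2.imwrite(f"pics/raw_{n}{k}.png",d["frame"])
    c=d["frame"][v-25:v+25,u-25:u+25];P.append(cv2.resize(c,(400,400),interpolation=2))
cv2.imwrite(f"pics/l{k}.png",np.hstack(P))
E
python3 look.py 1 207 216 273 212
```

```text
clock: 9.17
ee_pos: [0.4547, -0.2495, 0.0989]
orientation: [179.8, -0.2, 0.0]
force: [-0.5, 0.1, -0.1]
finger_gap: 0.0358
gripper_force: 30.0
clock: 9.83
ee_pos: [0.4422, -0.0506, 0.0941]
orientation: [-179.9, 0.2, 0.0]
force: [0.0, 0.0, -1.1]
finger_gap: 0.0358
gripper_force: 30.0
clock: 10.5
ee_pos: [0.4407, 0.051, 0.0954]
orientation: [180.0, 0.1, -0.0]
force: [0.3, 0.8, -1.5]
finger_gap: 0.0357
gripper_force: 30.0
[0.4407 0.051  0.0954]
```

View pics/l1.png

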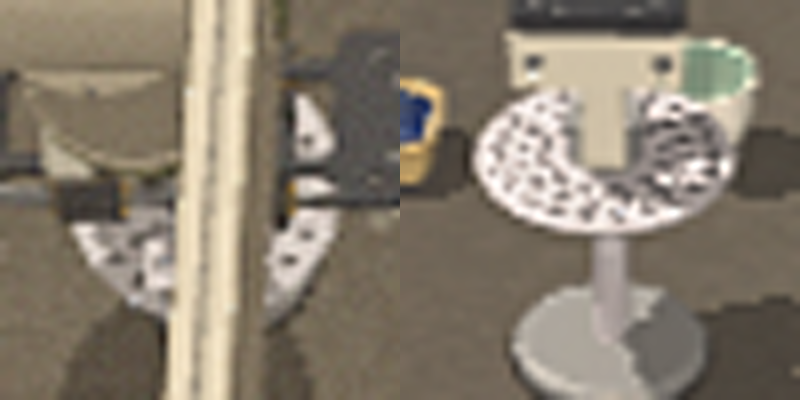

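The disc is held level above the spindle (side crop: disc centre about column 604, spindle about column 610). I fit its rim in both views.

```bash
cat > rim.py <<'E'
from h import *
import sys
from scipy.optimize import least_squares
def rim(n,u,v,z,Rr,excl,h=25,k=8,thr=165,boxr=None):
    d=manip.get_image(n);c=cv2.resize(d["frame"][v-h:v+h,u-h:u+h],None,fx=k,fy=k,interpolation=2)
    g=c.max(2).astype(int);m=((g>thr)&(g-c.min(2)<45)).astype(np.uint8)
    P=[]
    for x in range(0,2*h*k,4):
        if any(a<=x<=b for a,b in excl): continue
        r=np.flatnonzero(m[:boxr,x])
        if len(r): P.append((x,r.max()))
    P=np.array(P,float);W=np.array([plane(d,u-h+(x+.5)/k-.5,v-h+(y+.5)/k-.5,z)[:2] for x,y in P])
    f=lambda p:np.hypot(*(W-p).T)-Rr
    s=least_squares(f,W.mean(0)+[.03 if n=="top" else 0,-.04 if n=="side" else 0],loss="soft_l1",f_scale=.001)
    q=s.x;print(n,len(W),q.round(4),"res mm",np.median(abs(f(q)))*1000);return q
E
python3 - <<'E'
from rim import *
e=manip.sense()["ee_pos"];z=e[2]+.0106+.005;print(e.round(4),z)
rim("top",207,216,z,.058,[(0,74),(165,270),(325,400)])
rim("side",273,212,z,.058,[(0,85),(325,400)],boxr=245)
E
```

```text
[0.4411 0.0507 0.0957] 0.11127252063236699
top 37 [0.4439 0.0503] res mm 0.7815906474753359
side 60 [0.4426 0.0515] res mm 0.5090047933722953
```

Run:
```python
from h import *
t=manip.get_image("top");s=manip.get_image("side")
T=cv2.imread("pics/top0.png");k=8
c=cv2.resize(T[198:246,184:234],None,fx=k,fy=k,interpolation=2)
g=c.astype(int);m=((g.max(2)-g.min(2)<18)&(g.max(2)>95)).astype(np.uint8)
m=cv2.morphologyEx(m,cv2.MORPH_CLOSE,np.ones((25,25)));m=cv2.morphologyEx(m,cv2.MORPH_OPEN,np.ones((15,15)))
n,l,st,ce=cv2.connectedComponentsWithStats(m);i=1+np.argmax(st[1:,4])
cnt=max(cv2.findContours((l==i).astype(np.uint8),0,1)[0],key=len)
(cx,cy),ax,_=cv2.fitEllipse(cv2.convexHull(cnt));u,v=184+(cx+.5)/k-.5,198+(cy+.5)/k-.5
print("foot px",u,v,np.array(ax)/k,"xy",plane(t,u,v,.012)[:2],plane(t,u,v,.006)[:2])
P=[.440,.0555,.074]
for q in(P,[.440,.052,.074],[.440,.0555,.012]):print(q,"top",proj(t,q).round(1),"side",proj(s,q).round(1))
```

```text
foot px 209.03437042236328 220.78723335266113 [23.96546936 25.20334816] xy [0.43842012 0.05529196] [0.43966331 0.05596697]
[0.44, 0.0555, 0.074] top [207.2 216.7] side [273.5 215.2]
[0.44, 0.052, 0.074] top [208.2 216.7] side [273.5 214.6]
[0.44, 0.0555, 0.012] top [209.  220.4] side [273.6 228.8]
```

```bash
python3 -m handwheel '[[-0.013,-0.015,0,0,0,0],[-0.012,-0.015,0.04,0,0,0],[0,0,0.05,0,0,0],[0,0,0.04,0,0,0],[0,0,0,0,0,0],[0,0,0,0,0,0],[0,0,0,0,0,0]]'
python3 - <<'E'
from rim import *
e=manip.sense()["ee_pos"];z=e[2]+.0106+.005;print(e.round(4),z)
rim("top",207,217,z,.058,[(0,74),(165,270),(325,400)])
rim("side",273,215,z,.058,[(0,85),(325,400)],boxr=245)
E
```

```text
clock: 11.38
ee_pos: [0.4373, 0.0561, 0.0763]
orientation: [180.0, 0.0, 0.0]
force: [1.1, 0.3, -1.8]
finger_gap: 0.0356
gripper_force: 30.0
[0.4373 0.0561 0.0763] 0.09185492426630677
top 37 [0.44   0.0555] res mm 0.6455950473643751
side 60 [0.4402 0.0539] res mm 1.352918322295539
```

Aligned within about 1 mm. I lower in steps, watching the force.

```bash
python3 -m handwheel '[[0,0,0.03,0,0,0],[0,0,0.04,0,0,0],[0,0,0.04,0,0,0],[0,0,0.02,0,0,0],[0,0,0,0,0,0]]'
python3 -m handwheel '[[0,0,0.02,0,0,0],[0,0,0.02,0,0,0],[0,0,0.02,0,0,0],[0,0,0,0,0,0],[0,0,0,0,0,0]]'
python3 -c "
from h import *
s=manip.sense();print(s['ee_pos'],s['force'],s['wrist_torque'])"
```

```text
clock: 11.9
ee_pos: [0.4364, 0.056, 0.0555]
orientation: [180.0, 0.1, 0.0]
force: [0.7, 0.1, -1.1]
finger_gap: 0.036
gripper_force: 30.0
clock: 12.32
ee_pos: [0.4373, 0.0561, 0.0477]
orientation: [180.0, 0.0, 0.0]
force: [-0.2, -1.1, -1.2]
finger_gap: 0.0357
gripper_force: 30.0
[0.43725264 0.05607149 0.04769821] [-0.20226967 -1.06112036 -1.2038706 ] [ 0.07084857 -0.01677414  0.02410342]
```

No contact forces. Continuing to the foot.

```bash
python3 -m handwheel '[[0,0,0.04,0,0,0],[0,0,0.05,0,0,0],[0,0,0.05,0,0,0],[0,0,0.03,0,0,0],[0,0,0,0,0,0]]'
python3 -m handwheel '[[0,0,0.04,0,0,0],[0,0,0.04,0,0,0],[0,0,0.03,0,0,0],[0,0,0,0,0,0],[0,0,0,0,0,0]]'
python3 -m handwheel '[[0,0,0.01,0,0,0],[0,0,0,0,0,0],[0,0,0,0,0,0]]'
python3 -m handwheel '[[0,0,0.01,0,0,0],[0,0,0,0,0,0],[0,0,0,0,0,0]]'
```

```text
clock: 12.73
ee_pos: [0.436, 0.0561, 0.0206]
orientation: [-180.0, 0.2, 0.0]
force: [-0.5, 0.3, -1.5]
finger_gap: 0.0358
gripper_force: 30.0
clock: 13.15
ee_pos: [0.437, 0.0561, 0.0055]
orientation: [180.0, 0.1, 0.0]
force: [0.2, -0.2, -1.2]
finger_gap: 0.0357
gripper_force: 30.0
clock: 13.4
ee_pos: [0.4376, 0.0561, 0.0046]
orientation: [-180.0, -0.0, 0.0]
force: [-0.4, 0.1, -0.8]
finger_gap: 0.0358
gripper_force: 30.0
clock: 13.65
ee_pos: [0.4374, 0.0561, 0.0029]
orientation: [180.0, 0.0, 0.0]
force: [-0.2, 0.0, -1.6]
finger_gap: 0.0356
gripper_force: 30.0
```

```bash
python3 -m handwheel '[[0,0,0.005,0,0,0],[0,0,0,0,0,0],[0,0,0,0,0,0]]'
python3 -m handwheel '[[0,0,0.005,0,0,0],[0,0,0,0,0,0],[0,0,0,0,0,0]]'
python3 -m handwheel '[[0,0,0.005,0,0,0],[0,0,0,0,0,0],[0,0,0,0,0,0]]'
```

```text
clock: 13.9
ee_pos: [0.4373, 0.0561, 0.0021]
orientation: [180.0, 0.0, 0.0]
force: [-0.2, -0.1, -1.1]
finger_gap: 0.0358
gripper_force: 30.0
clock: 14.15
ee_pos: [0.4374, 0.0561, 0.0014]
orientation: [-180.0, 0.0, 0.0]
force: [0.1, 0.4, -1.8]
finger_gap: 0.0358
gripper_force: 30.0
clock: 14.4
ee_pos: [0.4375, 0.0561, 0.0013]
orientation: [180.0, 0.0, 0.0]
force: [-4.0, 0.1, 7.9]
finger_gap: 0.0357
gripper_force: 30.0
```

Seated: contact came at exactly the expected height. Release, retreat and travel to the slicing disc.

```bash
python3 -m handwheel '[[0,0,0,0,0,0],[0,0,0,0,0,0],[0,0,0,0,0,0],[0,0,0,0,0,0],[0,0,0,0,0,0],[0,0,0,0,0,0]]' 1 20
python3 -m handwheel '[[0,0,0,0,0,0],[0,0,0,0,0,0],[0,0,0,0,0,0],[0,0,0,0,0,0]]'
python3 -m handwheel '[[0,0,-0.04,0,0,0],[0,0,-0.1,0,0,0],[0,0,-0.15,0,0,0],[0,0,-0.2,0,0,0],[0,0,-0.2,0,0,0],[0,0,-0.12,0,0,0],[0,0,-0.05,0,0,0],[0,0,0,0,0,0]]'
python3 -m handwheel '[[0,-0.06,0,0,0,0],[0.01,-0.16,0,0,0,0],[0.02,-0.22,0,0,0,0],[0.02,-0.24,0,0,0,0],[0.02,-0.24,0,0,0,0],[0.01,-0.24,0,0,0,0],[0.01,-0.24,0,0,0,0],[0,-0.2,0,0,0,0]]'
python3 -m handwheel '[[0,-0.15,0,0,0,0],[0,-0.1,0,0,0,0],[0,0,0,0,0,0],[0,0,0,0,0,0],[0,0,0,0,0,0]]'
python3 - <<'E'
from h import *
print(manip.sense()["ee_pos"],manip.sense()["finger_gap"])
d=manip.get_image("side");t=manip.get_image("top")
cv2.imwrite("pics/a.png",np.hstack([cv2.resize(t["frame"][170:250,110:310],(400,160)),cv2.resize(d["frame"][160:320,200:360],(400,400))[:160]]))
cv2.imwrite("pics/b.png",np.hstack([cv2.resize(t["frame"][165:265,105:205],(400,400)),cv2.resize(d["frame"][190:310,210:330],(400,400))]))
E
```

```text
clock: 14.9
ee_pos: [0.4374, 0.0561, 0.0005]
orientation: [-180.0, 0.0, 0.0]
force: [-0.1, 0.3, -0.5]
finger_gap: 0.0712
gripper_force: 0.0
clock: 15.23
ee_pos: [0.4374, 0.0561, 0.0006]
orientation: [-180.0, 0.0, 0.0]
force: [0.4, 0.8, 1.1]
finger_gap: 0.0924
gripper_force: 0.0
clock: 15.9
ee_pos: [0.4391, 0.0561, 0.1321]
orientation: [-180.0, -0.3, 0.0]
force: [1.4, 0.4, -0.5]
finger_gap: 0.093
gripper_force: 0.0
clock: 16.57
ee_pos: [0.4489, 0.2984, 0.1269]
orientation: [179.9, 0.2, 0.0]
force: [0.2, -0.1, -0.0]
finger_gap: 0.0929
gripper_force: 0.0
clock: 16.98
ee_pos: [0.4503, 0.3325, 0.1285]
orientation: [179.9, 0.1, -0.0]
force: [0.6, -0.2, 0.7]
finger_gap: 0.0931
gripper_force: 0.0
[0.45034582 0.33250609 0.12854498] 0.09311028077031043
```

View pics/b.png

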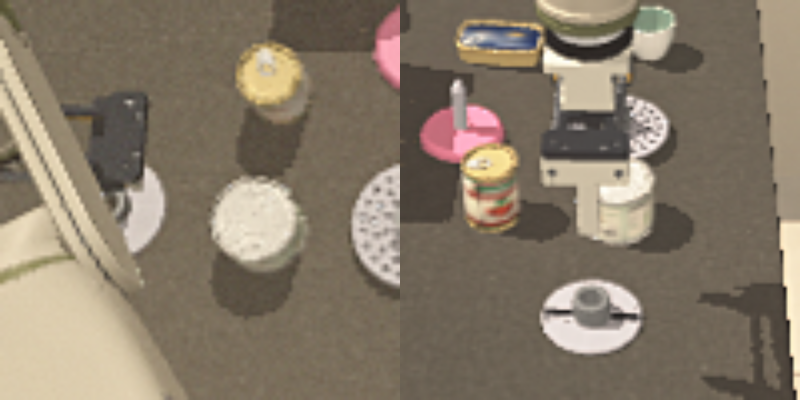

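The tins are undisturbed and the grating disc lies on the stand. The finger (column 590) lines up with the slicing hub (column 591), so I descend.

```bash
python3 -m handwheel '[[0.005,-0.01,0.08,0,0,0],[0,0,0.14,0,0,0],[0,0,0.18,0,0,0],[0,0,0.16,0,0,0],[0,0,0.12,0,0,0],[0,0,0.08,0,0,0],[0,0,0.04,0,0,0],[0,0,0,0,0,0]]'
python3 -m handwheel '[[0,0,0.04,0,0,0],[0,0,0.04,0,0,0],[0,0,0.02,0,0,0],[0,0,0.01,0,0,0],[0,0,0,0,0,0]]'
python3 -c "
from h import *
s=manip.sense();print(s['ee_pos'],s['force'])"
```

```text
clock: 17.75
ee_pos: [0.4508, 0.3341, 0.008]
orientation: [179.9, 0.1, -0.0]
force: [-0.1, 0.0, 0.3]
finger_gap: 0.0935
gripper_force: 0.0
clock: 18.17
ee_pos: [0.4516, 0.3351, -0.007]
orientation: [180.0, 0.0, 0.0]
force: [-0.8, 0.0, 0.4]
finger_gap: 0.093
gripper_force: 0.0
[ 0.45158134  0.33508071 -0.00695679] [-0.78111036  0.01143326  0.39854493]
```

```bash
python3 -m handwheel '[[0,0,0.02,0,0,0],[0,0,0,0,0,0],[0,0,0,0,0,0]]'
python3 -m handwheel '[[0,0,0,0,0,0],[0,0,0,0,0,0],[0,0,0,0,0,0],[0,0,0,0,0,0],[0,0,0,0,0,0],[0,0,0,0,0,0],[0,0,0,0,0,0],[0,0,0,0,0,0]]' -1 30
python3 -m handwheel '[[0,0,0,0,0,0],[0,0,0,0,0,0],[0,0,0,0,0,0],[0,0,0,0,0,0],[0,0,0,0,0,0]]'
```

```text
clock: 18.42
ee_pos: [0.4516, 0.3351, -0.0099]
orientation: [180.0, 0.0, 0.0]
force: [-0.4, -0.3, 0.7]
finger_gap: 0.093
gripper_force: 0.0
clock: 19.08
ee_pos: [0.4516, 0.3351, -0.0099]
orientation: [-180.0, -0.0, 0.0]
force: [-0.2, -0.4, 0.0]
finger_gap: 0.0442
gripper_force: 0.0
clock: 19.5
ee_pos: [0.4516, 0.3351, -0.0099]
orientation: [180.0, 0.0, 0.0]
force: [0.1, -0.5, -0.3]
finger_gap: 0.0346
gripper_force: 30.0
```

```bash
python3 -m handwheel '[[0,0,-0.04,0,0,0],[0,0,-0.04,0,0,0],[0,0,-0.04,0,0,0],[0,0,-0.02,0,0,0],[0,0,0,0,0,0],[0,0,0,0,0,0]]' - 35
python3 - <<'E'
from h import *
s=manip.sense();print(s["ee_pos"],s["finger_gap"],s["wrist_torque"])
d=manip.get_image("side");cv2.imwrite("pics/s2.png",cv2.resize(d["frame"][247:307,237:297],(480,480),interpolation=2))
E
```

```text
clock: 20.0
ee_pos: [0.452, 0.3353, 0.0117]
orientation: [-180.0, -0.0, 0.0]
force: [0.4, 0.2, -0.4]
finger_gap: 0.0346
gripper_force: 35.0
[0.45199173 0.33529706 0.01169627] 0.03455993712053342 [ 0.06985887  0.00999834 -0.06303851]
```

View pics/s2.png

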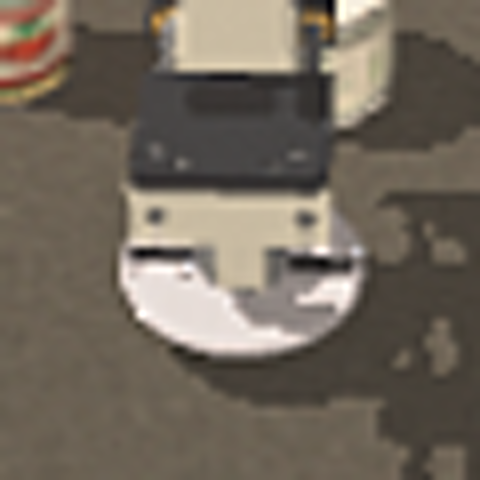

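The disc is held centred (finger column 240, disc centre about 242). Lift and carry over the tins.

```bash
python3 -m handwheel '[[0,0,-0.05,0,0,0],[0,0,-0.1,0,0,0],[0,0,-0.15,0,0,0],[0,0,-0.15,0,0,0],[0,0,-0.12,0,0,0],[0,0,-0.08,0,0,0],[0,0,-0.04,0,0,0],[0,0,0,0,0,0]]'
python3 -m handwheel '[[0,0.04,0,0,0,0],[-0.01,0.08,0,0,0,0],[-0.01,0.13,0,0,0,0],[-0.01,0.17,0,0,0,0],[-0.01,0.2,0,0,0,0],[-0.01,0.2,0,0,0,0],[-0.01,0.2,0,0,0,0],[-0.01,0.2,0,0,0,0]]'
python3 -m handwheel '[[-0.01,0.2,0,0,0,0],[-0.01,0.17,0,0,0,0],[0,0.13,0,0,0,0],[0,0.08,0,0,0,0],[0,0.04,0,0,0,0],[0,0.02,0,0,0,0],[0,0,0,0,0,0],[0,0,0,0,0,0]]'
python3 - <<'E'
from rim import *
s=manip.sense();e=s["ee_pos"];z=e[2]+.0099+.005;print(e.round(4),z,s["finger_gap"])
d=manip.get_image("side");print("expected px",proj(d,[.44,.056,z]),proj(manip.get_image("top"),[.44,.056,z]))
p=proj(d,[.44,.056,z]).round().astype(int);v=p[1]
# disc spans +-25.. px; print bottom row of the rim vs column
rim("side",273,v,z,.048,[(0,105),(305,400)],boxr=290)
rim("top",206,216,z,.048,[(0,90),(165,275),(310,400)],boxr=330)
E
```

```text
clock: 20.72
ee_pos: [0.4524, 0.3356, 0.1162]
orientation: [-179.9, -0.1, 0.0]
force: [0.2, 0.0, 0.5]
finger_gap: 0.0343
gripper_force: 35.0
clock: 21.38
ee_pos: [0.4394, 0.1497, 0.1129]
orientation: [179.9, 0.1, 0.0]
force: [0.1, -0.6, -0.2]
finger_gap: 0.0351
gripper_force: 35.0
clock: 22.05
ee_pos: [0.4378, 0.0564, 0.1142]
orientation: [-180.0, 0.0, 0.0]
force: [0.1, 0.2, -1.0]
finger_gap: 0.034
gripper_force: 35.0
[0.4378 0.0564 0.1142] 0.12906676181932464 0.03395820388600167
expected px [273.37591957 202.69776007] [205.25101041 213.25024429]
side 50 [0.4396 0.0567] res mm 0.38408097210461056
top 28 [0.4138 0.0481] res mm 1.9664320762041583
```

The side view puts the disc at (0.4396, 0.0567), against the spindle at (0.4397, 0.0555). The top fit is spoiled by the white disc beneath it. I lower to about 15 mm clear with a small y correction.

```bash
python3 -m handwheel '[[0,0.005,0.03,0,0,0],[0,0,0.05,0,0,0],[0,0,0.06,0,0,0],[0,0,0.05,0,0,0],[0,0,0.03,0,0,0],[0,0,0.01,0,0,0],[0,0,0,0,0,0],[0,0,0,0,0,0]]'
python3 -m handwheel '[[0,0,0,0,0,0],[0,0,0,0,0,0],[0,0,0,0,0,0],[0,0,0,0,0,0],[0,0,0,0,0,0],[0,0,0,0,0,0]]'
python3 - <<'E'
from rim import *
s=manip.sense();e=s["ee_pos"];z=e[2]+.0099+.005;print(e.round(4),z-.005,s["finger_gap"],s["orientation"])
d=manip.get_image("side");v=int(proj(d,[.44,.056,z])[1].round())
for b in (275,290):rim("side",273,v,z,.048,[(0,105),(305,400)],boxr=b)
# obstacles & scene vs the first top/side pictures
S=cv2.imread("pics/side0.png");T=cv2.imread("pics/top0.png");t=manip.get_image("top")["frame"]
for n,a,b,(x0,x1,y0,y1) in [("tuna",S,d["frame"],(262,288,238,264)),("bean",S,d["frame"],(228,248,232,260)),("cup",S,d["frame"],(270,294,192,210)),("sard",S,d["frame"],(225,254,195,210)),("tunaT",T,t,(155,183,205,240))]:
    print(n,np.abs(a[y0:y1,x0:x1].astype(int)-b[y0:y1,x0:x1]).mean().round(1))
E
```

```text
clock: 22.92
ee_pos: [0.4382, 0.0553, 0.0802]
orientation: [-180.0, 0.0, 0.0]
force: [-0.1, 0.1, -0.0]
finger_gap: 0.034
gripper_force: 35.0
clock: 23.42
ee_pos: [0.4382, 0.0553, 0.0802]
orientation: [-180.0, -0.0, 0.0]
force: [-0.6, 0.9, -1.2]
finger_gap: 0.0341
gripper_force: 35.0
[0.4382 0.0553 0.0802] 0.09014588649298216 0.03412594161108703 [-1.79999440e+02 -1.23339666e-02  5.13588459e-03]
side 50 [0.4398 0.0574] res mm 1.5545432812408382
side 50 [0.4344 0.0723] res mm 3.518505705271773
tuna 1.7
bean 0.7
cup 39.5
sard 0.6
tunaT 47.0
```

Run:
```python
from h import *
from scipy.optimize import least_squares
s=manip.sense();e=s["ee_pos"];d=manip.get_image("side");t=manip.get_image("top")["frame"]
g=cv2.GaussianBlur(d["frame"].max(2).astype(np.float32),(1,3),0)
for zt in(.0936,.0951):
    W=[]
    for a in np.radians(np.arange(30,151,6)):
        u,v=proj(d,[.4398+.048*np.cos(a),.0553+.048*np.sin(a),zt])
        vs=np.arange(v-3,v+3,.1);pr=cv2.remap(g,np.full((1,len(vs)),u,np.float32),vs[None].astype(np.float32),1)[0]
        i=np.argmin(np.gradient(pr));W.append([*plane(d,u,vs[i],zt)[:2],vs[i]-v,np.gradient(pr)[i]])
    W=np.array(W);f=lambda p:np.hypot(*(W[:,:2]-p).T)-.048
    q=least_squares(f,[.44,.055],loss="soft_l1",f_scale=.001).x;print(zt,q.round(4),"dv",W[:,2].round(1),"grad",W[:,3].round(0))
T=cv2.imread("pics/top0.png")
for n,(x0,x1,y0,y1) in dict(cup=(245,266,213,240),sard=(243,266,167,200),bean=(163,184,175,195)).items(): print(n,np.median(np.abs(T[y0:y1,x0:x1].astype(int)-t[y0:y1,x0:x1])),np.abs(T[y0:y1,x0:x1].astype(int)-t[y0:y1,x0:x1]).mean())
```

```text
0.0936 [0.4396 0.0533] dv [-1.  -0.9 -0.5 -0.2 -0.9 -0.1 -0.6 -0.8  2.5  1.5 -0.5 -0.3 -0.4  0.8
  2.9 -0.3 -0.1 -3.  -2.7 -2.4 -0.4] grad [-5. -6. -8. -7. -7. -6. -6. -4. -2. -3. -5. -4. -6. -5. -6. -3. -2. -5.
 -6. -5. -6.]
0.0951 [0.4408 0.0546] dv [-1.  -0.4 -0.4  0.3 -0.5 -0.  -0.1 -0.7  2.   1.9 -0.1 -0.2 -0.   1.2
  2.9 -0.2 -3.  -3.  -2.7 -1.9 -0.3] grad [-5. -6. -8. -7. -7. -6. -6. -4. -2. -3. -5. -4. -6. -5. -6. -3. -3. -5.
 -6. -5. -6.]
cup 2.0 2.7954144620811285
sard 2.0 2.795783926218709
bean 50.5 56.862698412698414
```

```bash
python3 -m handwheel '[[0,0,0.006,0,0,0],[0,0,0,0,0,0],[0,0,0,0,0,0],[0,0,0,0,0,0],[0,0,0,0,0,0]]'
python3 -c "
from station import manip
print(manip.job_done())"
```

```text
clock: 24.13
ee_pos: [0.4381, 0.0553, 0.0792]
orientation: [180.0, 0.0, 0.0]
force: [0.8, -0.1, -1.0]
finger_gap: 0.0342
gripper_force: 35.0
the job is handed in; nothing more can be done
None
```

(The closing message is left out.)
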